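Open the double-latched dust box

TASK

Open the dust box so that its filter can be reached: slide the red bolt clear of its ear, lift the blue lid a little until a hidden second catch holds it, then feel under the front lip for the catch's tab, push it gently to the left (seen from the front) without forcing it and raise the lid. Leave the lid standing by itself at least half way to upright, and the things beside the box undisturbed.

Things in the scene. Friction and masses are not known exactly. Their poses are not given: they have to be found in the camera images.
- case: Dust box, grey sheet metal, fixed to the bench. Origin: centre of its underside. x runs from its front (lip) to its back (hinge), y to the left seen from its front, z up. Walls: x +-100, y +-130 mm; front wall 98 mm high, others 110. Shut blue lid: x -134 to 100, y +-132, z 112 to 120 mm, so it overhangs the front wall by 34 mm.
- lip_mid (a point): On the lid, middle of the lower edge of the skirt, 4 mm thick, hanging from the lid's front edge (shut: case x -134 to -130, z 80 to 112 mm; 232 mm before and 32 mm below the hinge line). Cheeks close the skirt's ends (y +-130). Fingertips can go under this edge and lift the lid by it.
- lid_hinge (a point): Middle of the lid's hinge line, at case (100, 0, 112) mm; the line runs along case y.
- lid_handle (a point): Middle of the black bar handle on the lid: 12 mm thick, 100 mm long along case y, axis 35 mm above the lid plate, 145 mm in front of the hinge line.
- lid (a joint): Lid angle in rad: 0 shut, grows as the lip rises, stop at 1.5. Bolted it moves 0.02 at most; with the bolt drawn it rises to about 0.155 (lip 36 mm up), where the hidden catch holds it. A stiff hinge (about 1 N m) keeps it wherever it is left; raising it at the lip takes about 7 N.
- bolt_knob (a point): Middle of the bolt's red upright knob on the lid: 16 mm in diameter, 34 mm tall (z 131 to 165 mm with the lid shut), at case x -95, y +92 mm when fully bolted, 25 mm free around it. It stands on a flat rod along case y whose end sits in a steel ear on the case's left side (y 130 to 152, top at z 140 mm). Moves with the lid.
- bolt (a joint): Bolt travel in m: 0 fully in the ear, 0.030 fully drawn, toward case -y (right, seen from the front). The rod is out of the ear from 0.018 on. It takes about 3 N and stays where it is left.
- catch_strip: Dark steel strip on the front wall's top that carries the hidden catch; origin at case (-98, 0, 99.5) mm, axes as the case. The catch pivots somewhere from y -35 to +35 mm along it, not measured. Its orange tab (6 mm thick in y, 12 to 30 mm in front of the origin line, 80 to 109 mm above the bench) is behind the shut skirt. Pushing it with over 15 N bends it.
- tab_space (a point): Middle of the space behind the skirt where the tab is, at case (-119, 0, 90) mm; empty but for the tab. With the lid lifted, fingertips tilted 30 to 45 degrees enter under the skirt. The tab swings only to case +y: 2 N to start, 5 N and about 8 mm (at its tip) to free the lid, solid stop at 14 mm. It springs back: hold it until the lip is 15 mm higher.
- sanding_block: Bystander: cork sanding block 95 x 55 x 32 mm beside the box, origin at the centre of its underside.
- glue_jar: Bystander: jar 60 mm in diameter, 85 mm tall, white cap, origin at the centre of its underside.
- gouge_brush: Bystander: bench brush 170 mm long lying on the bench beside the box.

How it is judged:
By the outcome, as a careful person would: the job done as asked, in the order asked, and still so for the second after the job is handed in, with the robot touching nothing.
It also fails if it takes over 72 s, if anything falls off the work surface, if the arm or the gripper's body presses on something with over 40 N, if the wrist force passes 120 N, or if a joint passes its speed limit or range.

ROBOT

A 7-joint arm with a two-finger parallel gripper is mounted at the origin on the work surface. World frame = base frame: x ahead of the robot, y to its left, z up, the work surface at z = 0. Lengths are in m, angles in degrees, forces in N, time in s.
With the tool pointing down it reaches from about 0.425 to 0.875 m from the base axis. Payload 4.7 kg.
Tool frame: the origin (TCP) lies on the front face of the gripper's body, between the roots of the fingers; the fingertips stand 70 mm ahead of it and the grasp point (between the pads) lies 51 mm ahead of it (tip_extent is the distance from the TCP to the fingertips, in m); z points along the fingers, y is the direction in which the jaws open and shut (so a half turn about z gives the same grasp; the last joint's range is limited). The gripper opens to 87 mm and grips with 3 to 60 N. Pads are 19 mm wide; open, the fingers measure 117 mm over their backs; the gripper's body (75 mm by 190 mm) begins 51 mm behind the grasp point.
Start: joints at [-74.88, 18.392, -4.016, 83.108, 1.295, 78.541, -3.26], TCP at [0.161, 0.63, 0.292] pointing down, gripper open.
Joint ranges: [-163.93, 163.93], [-17.29, 119.83], [-79.2, 71.16], [3.27, 140.29], [-89.18, 269.18], [5.43, 117.66], [-154.24, 154.24]. Speed limits (degrees/s): [147.25, 147.25, 180, 180, 180, 180, 180].

INTERFACE

Orientations are given as [roll, pitch, yaw] about the fixed x, y, z axes, in that order (R = Rz(yaw) Ry(pitch) Rx(roll)).
In Python, from cell import * gives the robot as it stands.
- The arm moves only by the tool carry_out, never from a script. Its argument "increments" is text: rows parted by semicolons, each of 7 numbers parted by spaces: the opening, from 0 (shut) to 1 (fully open), then the shift along the tool's x, y, z in m, then the turn, a rotation vector about the tool's x, y, z in degrees. A call has 1 to 20 rows; each row shifts and turns the pose as measured when the row begins, along the tool's axes as they then stand; what a row does not reach is not made up. A row lasts 1/8 s, in which the tool goes at most 62.5 mm and 10.7 degrees, less where a joint would pass 70% of its speed; a pose out of reach is approached as far as the arm can. A call is refused whole if a number of a shift passes 0.0625 or a number of a turn 10.7, either way. A call with a gripper value outside its range is refused whole. The fingers move at their own pace and stop on an object; "force" is the grip in N (left out, the last holds). Time passes only in rows, so rows that do not move let the fingers close. It gives the time, the measured TCP pose, the force and the opening at its end, in the units of the state.
- get_obs(): the state, without advancing time (a new reading comes with each control period).
- read_camera(name): name is "scene" or "top" or "wrist"; returns a dict with "img" (384x512x3 uint8, blue, green, red), "fx", "fy", "cx", "cy" (pixels), "world_from_camera" (4x4, takes a point from camera to world coordinates). Camera axes: x right, y down, z forward; pixel columns grow to the right and rows downward; lengths in m; the calibration is good to about 2 mm. A picture is of the moment at which its call begins. There is no depth.
- sign_off(): hands the job in, once; it reports no verdict.
Trained networks look in a picture, given as the dict that the camera call returned (one of the last four; its "shot" number tells which), for a name from the list of things; names that differ only in an ending like _2 or _b are one class to them, and where a whole thing is asked for, a point or a joint stands for the part that bears it (a point fixed in the world has none). Each returns a list of dicts, best first, with "confidence" (0 to 1); they miss things now and then, are a little off and sometimes report something else, mostly with a low value. They report only what shows in the picture. A call takes as long as a camera call.
- masks_of(target, picture): "pixels" (384x512 bool, what is visible of it) and "bbox" ([left, top, right, bottom] in pixels, round what is visible of it).
The state is a dict: "time_s": time; "qpos": joint angles; "joint_velocities": joint speeds; "effort": joint torques, N m; "tool_pos": TCP position; "tool_rot": TCP orientation; "force": force on the tool from outside, world axes, zero at the start; "wrist_torque": the same for the moment, N m; "grip_width": finger opening in m.
Only numpy, scipy, OpenCV 4.12 (cv2) and the standard library are available. Lean on these libraries where they do the work, as an engineer would, in place of code of your own. Each camera call takes 0.05 s, during which the arm holds its last target.

## Working session

There is one attempt and no reset: what is moved stays moved. The work goes in short steps, Python scripts to look and compute and a tool call to move; the robot and the scene stay as the last step left them, time stands still between calls to the robot, and variables do not carry over. Pictures are saved under pics/ and viewed, and the job is handed in when it is done.

Besides the shell and the picture viewer there is one more tool, called after "Request:" by a JSON object that holds its "fn" and its "kwargs". carry_out: Moves the arm, as the interface text tells. Its arguments: {"type":"object","properties":{"increments":{"type":"string"},"force":{"type":"number"}},"required":["increments"]}

```bash
ls; mkdir -p pics
python3 - <<'E'
from cell import *
import cv2
print(get_obs())
for n in ["scene","top","wrist"]:
    p=read_camera(n); cv2.imwrite(f"pics/{n}0.png",p["img"]); print(n,p["fx"],p["fy"],p["cx"],p["cy"],p["world_from_camera"].round(4).tolist() if hasattr(p["world_from_camera"],'round') else p["world_from_camera"])
E
```

```text
pics
{'time_s': 0.0, 'qpos': array([-74.87932114,  18.43965481,  -4.01583512,  83.17478304,
         1.29692377,  78.53886731,  -3.25900948]), 'joint_velocities': array([-0.04796292, -0.07720956,  0.08959159,  0.0492307 , -0.00750762,
       -0.12597466,  0.07618237]), 'effort': array([ 5.95239356e-06, -4.91291428e+01, -4.04381733e-01, -3.12527275e+01,
       -6.40174979e-02,  4.36315709e-02,  1.88420381e-04]), 'tool_pos': array([0.16063751, 0.62941499, 0.29115572]), 'tool_rot': array([-1.79892044e+02,  7.42320968e-03,  1.65690738e+02]), 'force': array([ 0.31567624,  0.20282483, -0.60001982]), 'wrist_torque': array([-0.016855  ,  0.03475767, -0.02736323]), 'grip_width': 0.08705255982857223}
scene 371.79028693342053 371.79028693342053 253.57351179027137 192.8741429634018 [[0.0517, 0.8434, -0.5347, 1.0628], [0.9987, -0.0416, 0.0309, -0.0997], [0.0038, -0.5356, -0.8444, 0.8957], [0.0, 0.0, 0.0, 1.0]]
top 373.9420395385103 373.9420395385103 256.1676806091538 189.4571586641821 [[0.0098, -0.9855, 0.1696, 0.4545], [-0.9998, -0.0067, 0.019, -0.071], [-0.0176, -0.1697, -0.9853, 0.9458], [0.0, 0.0, 0.0, 1.0]]
wrist 274.9769605522543 274.9769605522543 255.49048565250317 191.637113787842 [[0.2468, 0.9262, 0.2851, 0.0817], [0.9691, -0.2354, -0.074, 0.6506], [-0.0015, 0.2945, -0.9556, 0.3838], [0.0, 0.0, 0.0, 1.0]]
```

View pics/scene0.png

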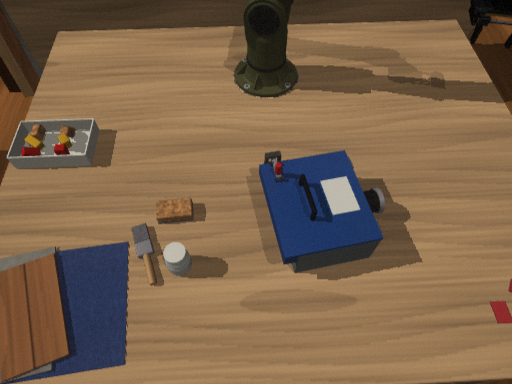

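View pics/top0.png

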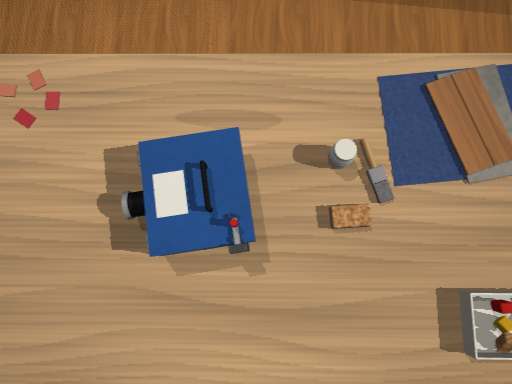

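View pics/wrist0.png

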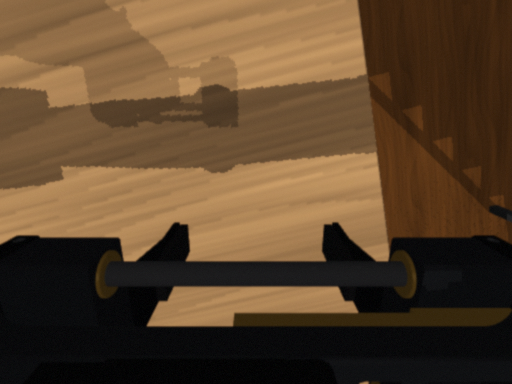

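```bash
cat > h.py <<'E'
from cell import *
import cv2, numpy as np
from scipy.optimize import least_squares
from scipy.spatial.transform import Rotation as Rn
def proj(p,P):
    P=np.atleast_2d(P); T=np.linalg.inv(np.array(p["world_from_camera"]))
    c=P@T[:3,:3].T+T[:3,3]
    return np.c_[p["fx"]*c[:,0]/c[:,2]+p["cx"],p["fy"]*c[:,1]/c[:,2]+p["cy"]]
def c2w(pose,P):
    x,y,a=pose; P=np.atleast_2d(P)
    return P@Rn.from_euler('z',a).as_matrix().T+[x,y,0]
E
python3 - <<'E'
from h import *
import pickle
ps={}
for n in ["scene","top"]:
    p=read_camera(n)
    m=masks_of("lid",p); k=masks_of("bolt_knob",p); c=masks_of("case",p); hh=masks_of("lid_handle",p)
    print(n,[(x["confidence"],x["bbox"]) for x in m],[(x["confidence"],x["bbox"]) for x in k],[(x["confidence"],x["bbox"]) for x in c],[(x["confidence"],x["bbox"]) for x in hh])
    if m:
        cs=cv2.findContours(m[0]["pixels"].astype(np.uint8),cv2.RETR_EXTERNAL,cv2.CHAIN_APPROX_NONE)[0]
        c0=max(cs,key=cv2.contourArea); print(cv2.approxPolyDP(c0,4,True)[:,0].tolist())
    b=(230,130,400,280) if n=="scene" else (110,110,270,270)
    cv2.imwrite(f"pics/{n}_crop.png",cv2.resize(p["img"][b[1]:b[3],b[0]:b[2]],None,fx=4,fy=4,interpolation=cv2.INTER_CUBIC)[:600])
    ps[n]=p
pickle.dump(ps,open("ps0.pkl","wb"))
E
```

```text
scene [(0.9, [260.4, 147.2, 383.5, 264.3])] [] [(0.61, [255.9, 150.7, 383.5, 274.0]), (0.3, [260.5, 148.2, 382.5, 262.3])] [(0.64, [258.1, 147.8, 384.5, 273.5]), (0.57, [259.7, 147.2, 381.9, 262.7])]
[[344, 150], [296, 159], [274, 157], [259, 165], [284, 263], [382, 238]]
top [(0.84, [136.5, 129.1, 260.3, 258.7])] [(0.74, [232.0, 218.4, 240.2, 246.1]), (0.55, [330.1, 140.1, 356.2, 168.3]), (0.31, [137.1, 125.2, 258.9, 258.0])] [(0.89, [123.6, 128.6, 256.7, 256.5])] [(0.6, [140.4, 129.2, 259.7, 259.1])]
[[237, 128], [139, 143], [151, 255], [255, 239]]
```

View pics/scene_crop.png

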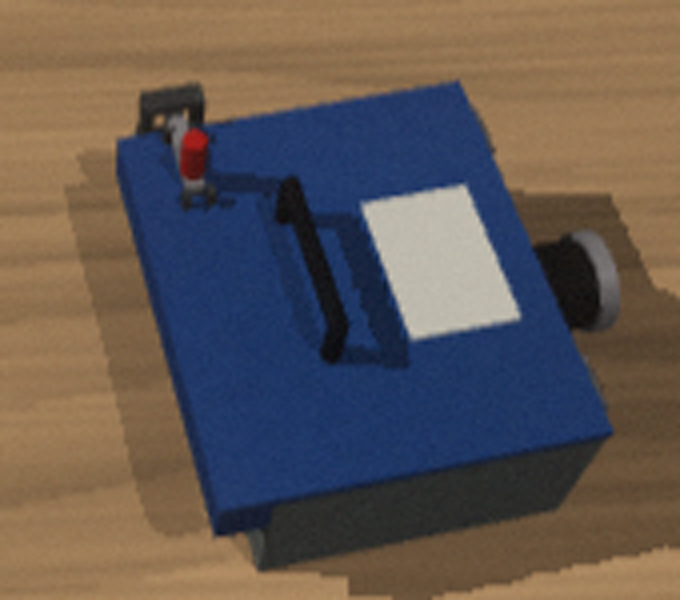

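View pics/top_crop.png

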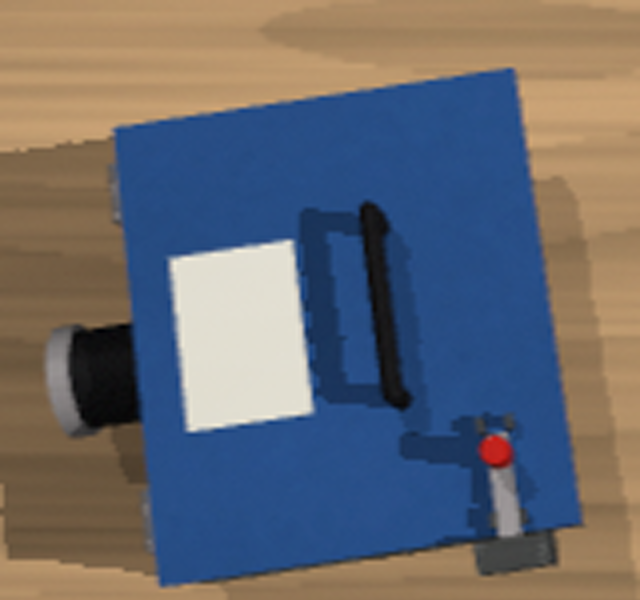

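Run:
```python
from h import *
import pickle
ps=pickle.load(open("ps0.pkl","rb"))
C=np.array([[-.134,.132,.12],[.1,.132,.12],[.1,-.132,.12],[-.134,-.132,.12]])
obs={"scene":np.array([[259.5,165],[345,150.5],[382.5,238.2],[283.7,257.5]]),"top":np.array([[255.5,241],[150.8,256.5],[138.8,142],[238.5,127]])-0.0}
for use in (["scene"],["top"],["scene","top"]):
    f=lambda q:np.concatenate([(proj(ps[n],c2w(q,C))-obs[n]).ravel() for n in use])
    r=least_squares(f,[.45,.1,1.5]); print(use,r.x,np.degrees(r.x[2]),r.fun.round(1))
q=r.x; np.save("pose.npy",q)
K=c2w(q,[[-.095,.092,.165]]); H=c2w(q,[[-.045,0,.155]])
for n in ps: print(n,proj(ps[n],K),proj(ps[n],H))
P=dict(knob=[-.095,.092,.148],lip=[-.134,0,.08],front=[-.3,0,.1],hinge=[.1,0,.112],tab=[-.119,0,.09])
for k,v in P.items(): print(k,c2w(q,[v]).round(4))
```

```text
['scene'] [0.5948728  0.09988142 1.72131535] 98.62410477333171 [-0.4 -0.7 -0.1 -0.2  0.3  0.4  0.1  0.2]
['top'] [0.59160626 0.0973848  1.730411  ] 99.14524730862713 [ 0.5 -0.2 -0.7  0.5 -0.3 -0.1  0.5 -0.2]
['scene', 'top'] [0.59302208 0.09860235 1.7268122 ] 98.93905091527884 [-1.1 -1.  -1.  -0.8 -0.2 -0.5 -0.1 -0.3 -0.2 -0.6 -1.5 -0.3 -0.6 -0.9
  0.2 -0.6]
scene [[277.63079009 163.19674734]] [[307.30787589 192.88498612]]
top [[233.59736797 223.26233279]] [[205.22800633 184.80624218]]
knob [[ 0.5169 -0.0095  0.148 ]]
lip [[ 0.6138 -0.0338  0.08  ]]
front [[ 0.6396 -0.1978  0.1   ]]
hinge [[0.5775 0.1974 0.112 ]]
tab [[ 0.6115 -0.019   0.09  ]]
```

```bash
cat >> h.py <<'E'
def Rt(rpy): return Rn.from_euler('xyz',rpy,degrees=True)
def plan(tgt_p,tgt_R,n,op,cur=None):
    """n equal rows (world-straight) toward target, printed in tool increments"""
    o=get_obs(); p,R=(o["tool_pos"],Rt(o["tool_rot"])) if cur is None else cur
    rv=(tgt_R*R.inv()).as_rotvec()/n; d=(np.array(tgt_p)-p)/n
    rows=[]
    for i in range(n):
        s=R.inv().apply(d); w=np.degrees(R.inv().apply(rv))
        rows.append(f"{op} "+" ".join(f"{v:.4f}" for v in s)+" "+" ".join(f"{v:.1f}" for v in w))
        R=Rn.from_rotvec(rv)*R
    print("; ".join(rows))
q=np.load("pose.npy") if __import__("os").path.exists("pose.npy") else None
def toolR(t,yaw=None):
    """tilt t deg from vertical, pointing to case +x; jaws along case y"""
    a=q[2]; xc=np.array([np.cos(a),np.sin(a),0]); yc=np.array([-np.sin(a),np.cos(a),0]); t=np.radians(t)
    z=np.sin(t)*xc-np.cos(t)*[0,0,1] if False else np.sin(t)*xc-np.cos(t)*np.array([0,0,1.])
    x=np.cos(t)*xc+np.sin(t)*np.array([0,0,1.]); y=np.cross(z,x)
    return Rn.from_matrix(np.c_[x,y,z])
def st():
    o=get_obs(); P=o["tool_pos"]; R=Rt(o["tool_rot"]); M=Rn.from_euler('z',q[2])
    tip=P+R.apply([0,0,.07]); C=lambda w:M.inv().apply(w-np.array([q[0],q[1],0]))
    print("t",o["time_s"].__round__(2),"tcp",P.round(4),"rot",o["tool_rot"].round(1),"tipcase mm",(C(tip)*1e3).round(1),"Fcase",M.inv().apply(o["force"]).round(1),"q",o["qpos"].round(0),"w",round(o["grip_width"],4))
E
python3 - <<'E'
from h import *
st()
print(toolR(0).as_euler('xyz',degrees=True))
K=c2w(q,[-.095,.092,.30])[0]
plan(K,toolR(0),16,0.39)
for n,b in (("glue_jar",0),("sanding_block",0),("gouge_brush",0)):
    p=read_camera("top"); m=masks_of(n,p)
    print(n,m[0]["confidence"],m[0]["bbox"])
    T=np.array(p["world_from_camera"])
    for u,v in ((m[0]["bbox"][0],m[0]["bbox"][1]),(m[0]["bbox"][2],m[0]["bbox"][3])):
        d=T[:3,:3]@[(u-p["cx"])/p["fx"],(v-p["cy"])/p["fy"],1]; P=T[:3,3]-d*T[2,3]/d[2]; print(P.round(3), (Rn.from_euler('z',-q[2]).apply(P-[q[0],q[1],0])).round(3))
E
```

```text
t 0.65 tcp [0.1607 0.6298 0.2923] rot [180.    0.  165.7] tipcase mm [592.  344.5 222.3] Fcase [ 0.8  0.2 -0. ] q [-75.  18.  -4.  83.   1.  79.  -3.] w 0.0869
[180.           0.          98.93905092]
0.39 -0.0315 -0.0332 -0.0005 0.0 -0.0 4.2; 0.39 -0.0338 -0.0308 -0.0005 0.0 -0.0 4.2; 0.39 -0.0359 -0.0283 -0.0005 0.0 -0.0 4.2; 0.39 -0.0379 -0.0256 -0.0005 0.0 -0.0 4.2; 0.39 -0.0397 -0.0228 -0.0005 0.0 -0.0 4.2; 0.39 -0.0412 -0.0198 -0.0005 0.0 -0.0 4.2; 0.39 -0.0426 -0.0168 -0.0005 0.0 -0.0 4.2; 0.39 -0.0437 -0.0137 -0.0005 0.0 -0.0 4.2; 0.39 -0.0445 -0.0104 -0.0005 0.0 -0.0 4.2; 0.39 -0.0452 -0.0072 -0.0005 0.0 -0.0 4.2; 0.39 -0.0456 -0.0039 -0.0005 0.0 -0.0 4.2; 0.39 -0.0457 -0.0005 -0.0005 0.0 -0.0 4.2; 0.39 -0.0457 0.0028 -0.0005 0.0 -0.0 4.2; 0.39 -0.0453 0.0061 -0.0005 0.0 -0.0 4.2; 0.39 -0.0448 0.0094 -0.0005 0.0 -0.0 4.2; 0.39 -0.0440 0.0126 -0.0005 0.0 -0.0 4.2
glue_jar 0.84 [328.8, 140.4, 358.6, 169.9]
[ 0.749 -0.242  0.   ] [-0.36  -0.101  0.   ]
[ 0.67  -0.316  0.   ] [-0.422 -0.012  0.   ]
sanding_block 0.67 [326.6, 204.9, 374.2, 228.2]
[ 0.579 -0.232  0.   ] [-0.324  0.066  0.   ]
[ 0.521 -0.35   0.   ] [-0.432  0.141  0.   ]
gouge_brush 0.88 [360.0, 139.3, 393.2, 203.6]
[ 0.752 -0.323  0.   ] [-0.441 -0.092  0.   ]
[ 0.583 -0.4    0.   ] [-0.491  0.087  0.   ]
```

Request:
{"fn": "carry_out", "kwargs": {"increments": "0.39 -0.032 -0.033 0 0 0 4.2; 0.39 -0.034 -0.031 0 0 0 4.2; 0.39 -0.036 -0.028 0 0 0 4.2; 0.39 -0.038 -0.026 0 0 0 4.2; 0.39 -0.040 -0.023 0 0 0 4.2; 0.39 -0.041 -0.020 0 0 0 4.2; 0.39 -0.043 -0.017 0 0 0 4.2; 0.39 -0.044 -0.014 0 0 0 4.2; 0.39 -0.045 -0.010 0 0 0 4.2; 0.39 -0.045 -0.007 0 0 0 4.2; 0.39 -0.046 -0.004 0 0 0 4.2; 0.39 -0.046 0 0 0 0 4.2; 0.39 -0.046 0.003 0 0 0 4.2; 0.39 -0.045 0.006 0 0 0 4.2; 0.39 -0.045 0.009 0 0 0 4.2; 0.39 -0.044 0.013 0 0 0 4.2", "force": 10}}

```text
time_s: 2.95
tool_pos: [0.5158, -0.0356, 0.293]
tool_rot: [179.5, -0.5, 96.7]
force: [0.0, 1.0, -0.1]
grip_width: 0.034
```

Run:
```python
from h import *
st()
K=c2w(q,[-.095,.092,.25])[0]
plan(K,toolR(0),3,0.39)
```

```text
t 2.95 tcp [ 0.5158 -0.0356  0.293 ] rot [179.5  -0.5  96.7] tipcase mm [-120.    96.5  223. ] Fcase [ 1.  -0.2 -0.1] q [-35.   1.  37. 103.  -1.  75.   9.] w 0.034
0.39 0.0085 0.0013 0.0144 0.2 -0.2 -0.7; 0.39 0.0085 0.0014 0.0144 0.2 -0.2 -0.7; 0.39 0.0085 0.0016 0.0144 0.2 -0.2 -0.7
```

Request:
{"fn": "carry_out", "kwargs": {"increments": "0.39 0.0085 0.0014 0.013 0.2 -0.2 -0.7; 0.39 0.0085 0.0014 0.014 0.2 -0.2 -0.7; 0.39 0.0085 0.0014 0.014 0.2 -0.2 -0.7; 0.39 0 0 0 0 0 0"}}

```text
time_s: 3.45
tool_pos: [0.5168, -0.0093, 0.2496]
tool_rot: [-179.8, 0.1, 98.8]
force: [0.1, -0.5, -0.9]
grip_width: 0.0339
```

Run:
```python
from h import *
st()
K=c2w(q,[-.095,.092,.213])[0]
plan(K,toolR(0),3,0.39)
p=read_camera("wrist"); cv2.imwrite("pics/w1.png",p["img"])
```

```text
t 3.45 tcp [ 0.5168 -0.0093  0.2496] rot [-1.798e+02  1.000e-01  9.880e+01] tipcase mm [-94.9  92.3 179.6] Fcase [-0.5  0.  -0.9] q [-36.   4.  36. 106.  -2.  71.   9.] w 0.0339
0.39 -0.0000 0.0001 0.0122 -0.1 0.0 -0.1; 0.39 -0.0001 0.0000 0.0122 -0.1 0.0 -0.1; 0.39 -0.0001 0.0000 0.0122 -0.1 0.0 -0.1
```

View pics/w1.png

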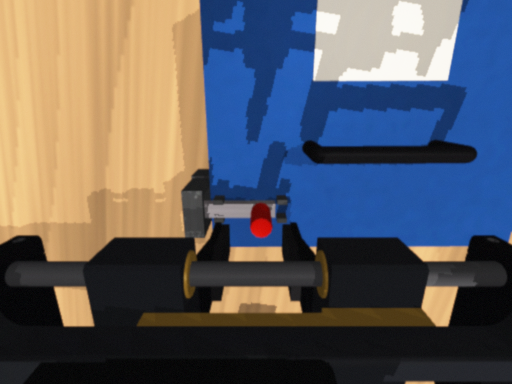

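The wrist view shows the red knob top at about (260, 222), midway between the fingertips (218 and 292); ear is at (195, 205). Descend, grip, draw.

Request:
{"fn": "carry_out", "kwargs": {"increments": "0.39 0 0 0.012 0 0 0; 0.39 0 0 0.012 0 0 0; 0.39 0 0 0.011 0 0 0; 0.1 0 0 0 0 0 0; 0.1 0 0 0 0 0 0; 0.1 0 0 0 0 0 0; 0.1 0 0 0 0 0 0", "force": 12}}

```text
time_s: 4.38
tool_pos: [0.5181, -0.0101, 0.2138]
tool_rot: [179.9, 0.1, 98.7]
force: [0.5, -0.2, -2.6]
grip_width: 0.0151
```

Run:
```python
from h import *
st()
```

```text
t 4.38 tcp [ 0.5181 -0.0101  0.2138] rot [1.799e+02 1.000e-01 9.870e+01] tipcase mm [-95.9  90.7 143.8] Fcase [-0.2 -0.4 -2.6] q [-36.   6.  36. 109.  -3.  67.  10.] w 0.0151
```

Request:
{"fn": "carry_out", "kwargs": {"increments": "0.1 0 0.005 0 0 0 0; 0.1 0 0.006 0 0 0 0; 0.1 0 0.006 0 0 0 0; 0.1 0 0.006 0 0 0 0; 0.1 0 0.004 0 0 0 0; 0.1 0 0 0 0 0 0"}}

```text
time_s: 5.12
tool_pos: [0.5451, -0.0059, 0.2138]
tool_rot: [-179.8, 0.1, 98.7]
force: [-1.2, 0.3, 1.4]
grip_width: 0.0156
```

Run:
```python
from h import *
st()
p=read_camera("wrist"); cv2.imwrite("pics/w2.png",p["img"])
```

```text
t 5.12 tcp [ 0.5451 -0.0059  0.2138] rot [-1.798e+02  1.000e-01  9.870e+01] tipcase mm [-95.9  63.8 143.8] Fcase [0.5 1.1 1.4] q [-35.  10.  36. 105.  -6.  67.  12.] w 0.0156
```

View pics/w2.png

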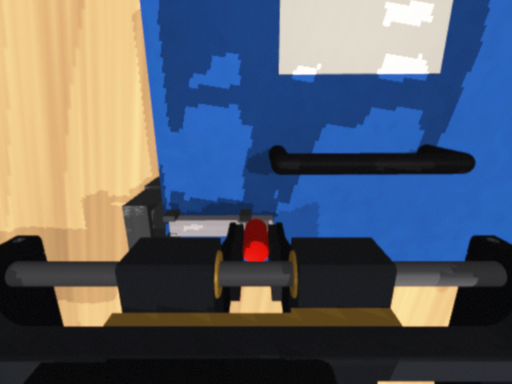

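```bash
cat >> h.py <<'E'
def go(tip,t,n,op,cur=None):
    R=toolR(t); T=c2w(q,np.array(tip)/1e3)[0]-R.apply([0,0,.07]); plan(T,R,n,op,cur); return T,R
E
python3 - <<'E'
from h import *
o=get_obs(); c=(o["tool_pos"]+[0,0,.10],Rt(o["tool_rot"]))
go([-180,-65,150],50,8,0,c)
E
```

```text
0 -0.0171 0.0162 0.0148 -0.0 6.3 -0.0; 0 -0.0187 0.0162 0.0129 -0.0 6.3 -0.0; 0 -0.0200 0.0162 0.0108 -0.0 6.3 -0.0; 0 -0.0210 0.0161 0.0085 -0.0 6.3 -0.0; 0 -0.0219 0.0161 0.0062 -0.0 6.3 -0.0; 0 -0.0224 0.0161 0.0038 -0.0 6.3 -0.0; 0 -0.0227 0.0161 0.0013 -0.0 6.3 -0.0; 0 -0.0227 0.0161 -0.0012 -0.0 6.3 -0.0
```

Request:
{"fn": "carry_out", "kwargs": {"increments": "0.39 0 0 0 0 0 0; 0.39 0 0 0 0 0 0; 0.39 0 0 -0.05 0 0 0; 0.39 0 0 -0.05 0 0 0; 0 -0.017 0.016 0.015 0 6.3 0; 0 -0.019 0.016 0.013 0 6.3 0; 0 -0.020 0.016 0.011 0 6.3 0; 0 -0.021 0.016 0.0085 0 6.3 0; 0 -0.022 0.016 0.006 0 6.3 0; 0 -0.022 0.016 0.004 0 6.3 0; 0 -0.023 0.016 0.001 0 6.3 0; 0 -0.023 0.016 -0.001 0 6.3 0; 0 0 0 0 0 0 0"}}

```text
time_s: 6.8
tool_pos: [0.7032, -0.1196, 0.1921]
tool_rot: [178.9, -51.9, 100.1]
force: [0.0, -0.6, -0.1]
grip_width: 0.0004
```

Run:
```python
from h import *
st()
p=read_camera("scene"); cv2.imwrite("pics/s3.png",p["img"])
p=read_camera("top"); cv2.imwrite("pics/t3.png",p["img"][100:300,100:400])
go([-175,-65,56],50,5,0)
```

```text
t 6.8 tcp [ 0.7032 -0.1196  0.1921] rot [178.9 -51.9 100.1] tipcase mm [-177.6  -75.2  148.9] Fcase [-0.6  0.  -0.1] q [  8.  50.  29.  66. -59. 108.  46.] w 0.0004
0 -0.0150 -0.0026 0.0123 0.1 -0.4 0.2; 0 -0.0150 -0.0026 0.0124 0.1 -0.4 0.2; 0 -0.0149 -0.0025 0.0125 0.1 -0.4 0.2; 0 -0.0148 -0.0024 0.0126 0.1 -0.4 0.2; 0 -0.0148 -0.0023 0.0127 0.1 -0.4 0.2
```

View pics/s3.png

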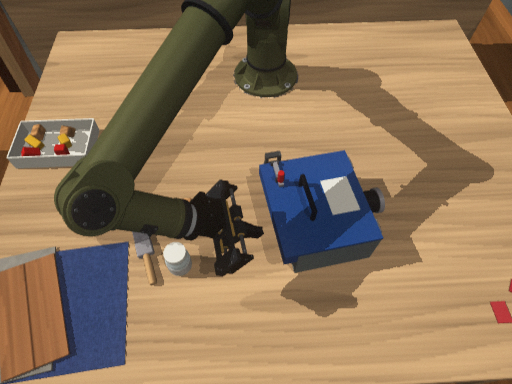

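View pics/t3.png

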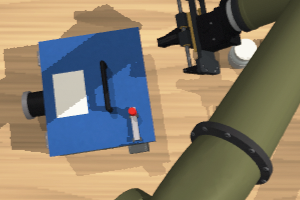

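The scene picture shows closed fingertips at about (258, 232), before the lip's right part; forearm passes above the jar (177, 258). Bolt knob shows at (281, 177), drawn.

Request:
{"fn": "carry_out", "kwargs": {"increments": "0 -0.015 -0.0026 0.0123 0 -0.4 0.2; 0 -0.015 -0.0026 0.0124 0 -0.4 0.2; 0 -0.015 -0.0025 0.0125 0 -0.4 0.2; 0 -0.015 -0.0024 0.0126 0 -0.4 0.2; 0 -0.015 -0.0023 0.0127 0 -0.4 0.2; 0 0 0 0 0 0 0"}}

```text
time_s: 7.65
tool_pos: [0.6934, -0.1131, 0.0995]
tool_rot: [178.8, -49.4, 100.0]
force: [-0.3, 0.7, 0.4]
grip_width: 0.0004
```

Run:
```python
from h import *
st()
p=read_camera("scene"); cv2.imwrite("pics/s4.png",cv2.resize(p["img"][120:300,60:400],None,fx=2.2,fy=2.2))
T,R=go([-121,-65,54],50,5,0)
go([-121,-65,86],50,8,0,(T,R))
```

```text
t 7.65 tcp [ 0.6934 -0.1131  0.0995] rot [178.8 -49.4 100. ] tipcase mm [-171.5  -66.7   54. ] Fcase [0.8 0.2 0.4] q [  6.  53.  29.  71. -59. 100.  52.] w 0.0004
0 0.0063 -0.0003 0.0079 0.1 0.1 0.2; 0 0.0063 -0.0003 0.0079 0.1 0.1 0.2; 0 0.0063 -0.0003 0.0079 0.1 0.1 0.2; 0 0.0062 -0.0003 0.0079 0.1 0.1 0.2; 0 0.0062 -0.0003 0.0079 0.1 0.1 0.2
0 0.0031 0.0000 -0.0026 0.0 0.0 0.0; 0 0.0031 0.0000 -0.0026 0.0 0.0 0.0; 0 0.0031 0.0000 -0.0026 0.0 0.0 0.0; 0 0.0031 0.0000 -0.0026 0.0 0.0 0.0; 0 0.0031 0.0000 -0.0026 0.0 0.0 0.0; 0 0.0031 0.0000 -0.0026 0.0 0.0 0.0; 0 0.0031 0.0000 -0.0026 0.0 0.0 0.0; 0 0.0031 0.0000 -0.0026 0.0 0.0 0.0
```

View pics/s4.png

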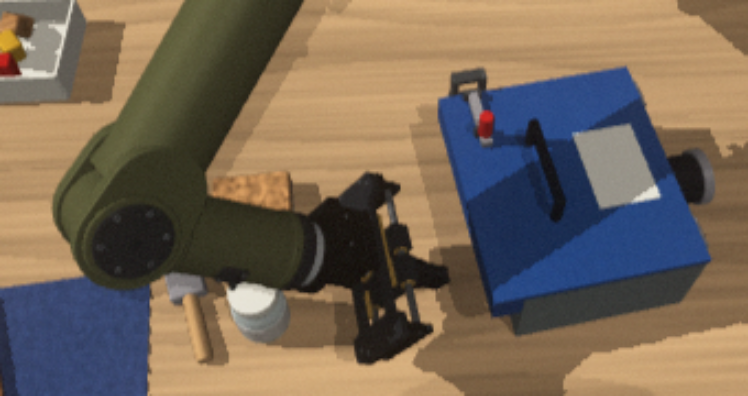

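Request:
{"fn": "carry_out", "kwargs": {"increments": "0 0.0063 0 0.0079 0 0 0.2; 0 0.0063 0 0.0079 0 0 0.2; 0 0.0063 0 0.0079 0 0 0.2; 0 0.0062 0 0.0079 0 0 0.2; 0 0.0062 0 0.0079 0 0 0.2; 0 0 0 0 0 0 0"}}

```text
time_s: 8.45
tool_pos: [0.6869, -0.0619, 0.1003]
tool_rot: [179.6, -49.0, 98.6]
force: [0.5, -1.9, -1.8]
grip_width: 0.0004
```

Run:
```python
from h import *
st()
T,R=go([-121,-65,66],50,4,0)
```

```text
t 8.45 tcp [ 0.6869 -0.0619  0.1003] rot [179.6 -49.   98.6] tipcase mm [-120.3  -68.6   54.4] Fcase [-1.9 -0.2 -1.8] q [  2.  50.  29.  77. -59.  96.  51.] w 0.0004
0 0.0018 -0.0007 -0.0020 0.2 0.2 -0.1; 0 0.0018 -0.0007 -0.0020 0.2 0.2 -0.1; 0 0.0018 -0.0007 -0.0020 0.2 0.2 -0.1; 0 0.0018 -0.0007 -0.0020 0.2 0.2 -0.1
```

Request:
{"fn": "carry_out", "kwargs": {"increments": "0 0.0031 0 -0.0026 0 0 0; 0 0.0031 0 -0.0026 0 0 0; 0 0.0031 0 -0.0026 0 0 0; 0 0.0031 0 -0.0026 0 0 0; 0 0 0 0 0 0 0"}}

```text
time_s: 9.07
tool_pos: [0.6869, -0.0631, 0.1135]
tool_rot: [179.8, -48.7, 98.2]
force: [2.1, -2.1, -4.9]
grip_width: 0.0007
```

Run:
```python
from h import *
st()
p=read_camera("scene"); cv2.imwrite("pics/s5.png",cv2.resize(p["img"][120:300,200:400],None,fx=3,fy=3))
```

```text
t 9.07 tcp [ 0.6869 -0.0631  0.1135] rot [179.8 -48.7  98.2] tipcase mm [-121.8  -68.5   67.3] Fcase [-2.4 -1.7 -4.9] q [  1.  49.  29.  77. -59.  97.  50.] w 0.0007
```

View pics/s5.png

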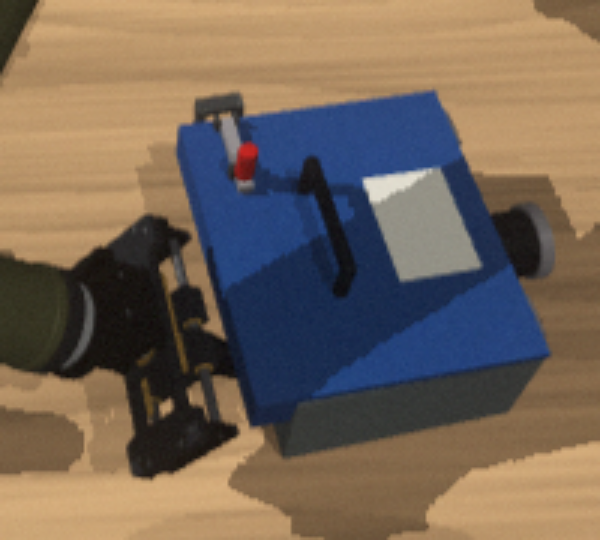

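Request:
{"fn": "carry_out", "kwargs": {"increments": "0 0.0031 0 -0.0026 0 0 0; 0 0.0031 0 -0.0026 0 0 0; 0 0.0031 0 -0.0026 0 0 0; 0 0.0031 0 -0.0026 0 0 0; 0 0 0 0 0 0 0"}}

```text
time_s: 9.75
tool_pos: [0.687, -0.0638, 0.1307]
tool_rot: [179.8, -48.6, 98.2]
force: [2.7, -2.4, -4.4]
grip_width: 0.0004
```

Run:
```python
from h import *
st()
```

```text
t 9.75 tcp [ 0.687  -0.0638  0.1307] rot [179.8 -48.6  98.2] tipcase mm [-122.5  -68.5   84.4] Fcase [-2.8 -2.3 -4.4] q [  1.  48.  30.  76. -59.  98.  49.] w 0.0004
```

Request:
{"fn": "carry_out", "kwargs": {"increments": "0 0.0025 0 -0.002 0 0 0; 0 0.002 0 -0.0015 0 0 0; 0 0.001 0 -0.001 0 0 0; 0 0 0 0 0 0 0"}}

```text
time_s: 10.25
tool_pos: [0.6869, -0.0637, 0.138]
tool_rot: [179.8, -48.6, 98.1]
force: [2.7, -2.9, -6.5]
grip_width: 0.0006
```

```bash
cat > lid.py <<'E'
from h import *
def lidC(th):
    C=[]
    for x,z in ((-.234,.008),(0,.008)):
        c,s=np.cos(th),np.sin(th); C+= [[.1+x*c+z*s, y, .112+z*c-x*s] for y in (.132,-.132)]
    return np.array(C)
E
python3 - <<'E'
from lid import *
st()
p=read_camera("scene"); im=p["img"].copy()
for th,c in ((0,(0,255,0)),(.155,(0,255,255))):
    P=proj(p,c2w([*q],lidC(th)))
    cv2.polylines(im,[np.round(P[[0,1,3,2]]*1).astype(int)],True,c,1)
cv2.imwrite("pics/s6.png",cv2.resize(im[120:300,200:400],None,fx=3,fy=3))
E
```

```text
t 10.25 tcp [ 0.6869 -0.0637  0.138 ] rot [179.8 -48.6  98.1] tipcase mm [-122.4  -68.5   91.7] Fcase [-3.3 -2.3 -6.5] q [  1.  47.  30.  76. -58.  98.  48.] w 0.0006
```

View pics/s6.png

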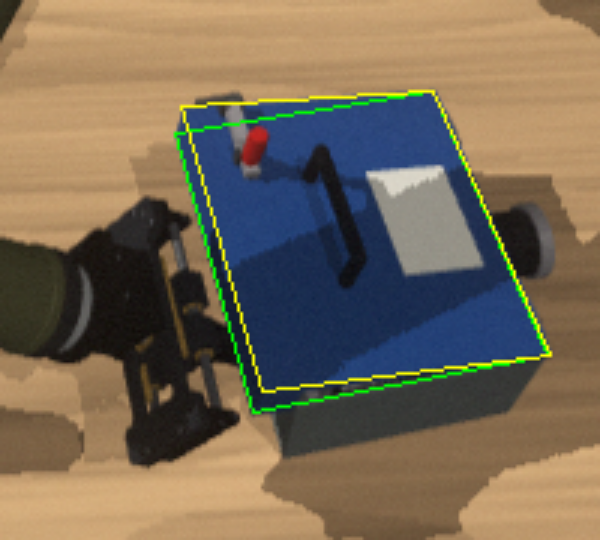

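The picture shows the lid front edge at the 0.155 rad overlay (yellow). A bit more to feel the catch.

Request:
{"fn": "carry_out", "kwargs": {"increments": "0 0.0012 0 -0.001 0 0 0; 0 0.0012 0 -0.001 0 0 0; 0 0 0 0 0 0 0"}}

```text
time_s: 10.68
tool_pos: [0.6868, -0.0637, 0.1388]
tool_rot: [180.0, -48.4, 97.9]
force: [3.4, -2.5, -7.8]
grip_width: 0.0008
```

Run:
```python
from h import *
st()
```

```text
t 10.68 tcp [ 0.6868 -0.0637  0.1388] rot [180.  -48.4  97.9] tipcase mm [-122.5  -68.3   92.4] Fcase [-3.  -3.  -7.8] q [  1.  47.  30.  76. -58.  98.  48.] w 0.0008
```

Request:
{"fn": "carry_out", "kwargs": {"increments": "0 0.0023 0 -0.002 0 0 0; 0 0.0023 0 -0.002 0 0 0; 0 0 0 0 0 0 0"}}

```text
time_s: 11.05
tool_pos: [0.6864, -0.0643, 0.14]
tool_rot: [-179.6, -48.1, 97.5]
force: [4.0, -2.8, -8.5]
grip_width: 0.0005
```

Run:
```python
from h import *
st()
```

```text
t 11.05 tcp [ 0.6864 -0.0643  0.14  ] rot [-179.6  -48.1   97.5] tipcase mm [-123.3  -67.7   93.3] Fcase [-3.4 -3.6 -8.5] q [  1.  47.  30.  76. -58.  98.  48.] w 0.0005
```

Run:
```python
from h import *
go([-119.5,-68,87],49,3,0)
```

```text
0 -0.0011 0.0003 0.0023 0.2 0.3 -0.3; 0 -0.0011 0.0004 0.0023 0.2 0.3 -0.3; 0 -0.0011 0.0004 0.0023 0.2 0.3 -0.3
```

Request:
{"fn": "carry_out", "kwargs": {"increments": "0 -0.0018 0 0.001 0.2 0.3 -0.3; 0 -0.0015 0 0.002 0.2 0.3 -0.3; 0 -0.0005 0 0.0035 0.2 0.3 -0.3; 0 0 0 0 0 0 0"}}

```text
time_s: 11.55
tool_pos: [0.6865, -0.064, 0.138]
tool_rot: [179.5, -49.2, 99.3]
force: [2.5, -0.9, -9.5]
grip_width: 0.0005
```

Run:
```python
from lid import *
st()
go([-119.5,-68,87],49,3,0)
p=read_camera("scene"); im=p["img"].copy()
for th,c in ((0,(0,255,0)),(.155,(0,255,255))):
    P=proj(p,c2w([*q],lidC(th)))
    cv2.polylines(im,[np.round(P[[0,1,3,2]]*1).astype(int)],True,c,1)
cv2.imwrite("pics/s7.png",cv2.resize(im[120:300,200:400],None,fx=3,fy=3))
```

```text
t 11.55 tcp [ 0.6865 -0.064   0.138 ] rot [179.5 -49.2  99.3] tipcase mm [-122.1  -67.3   92.2] Fcase [-1.3 -2.4 -9.5] q [  2.  48.  29.  76. -58.  99.  49.] w 0.0005
0 -0.0007 0.0003 0.0018 0.1 -0.1 0.1; 0 -0.0007 0.0003 0.0018 0.1 -0.1 0.1; 0 -0.0007 0.0003 0.0018 0.1 -0.1 0.1
```

View pics/s7.png

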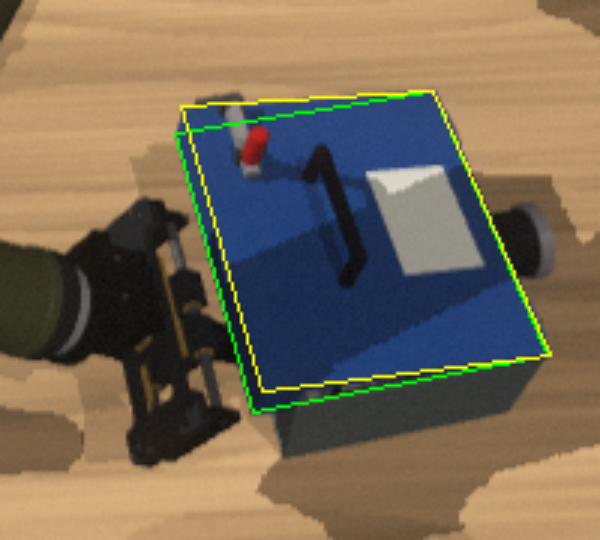

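Request:
{"fn": "carry_out", "kwargs": {"increments": "0 -0.002 0 0.002 0.1 0 0; 0 -0.002 0 0.002 0.1 0 0; 0 -0.001 0 0.002 0 0 0; 0 0 0 0 0 0 0"}}

```text
time_s: 12.1
tool_pos: [0.686, -0.0607, 0.134]
tool_rot: [179.5, -49.6, 99.7]
force: [0.4, -2.8, -2.9]
grip_width: 0.0006
```

Run:
```python
from lid import *
st()
```

```text
t 12.1 tcp [ 0.686  -0.0607  0.134 ] rot [179.5 -49.6  99.7] tipcase mm [-118.5  -66.9   88.6] Fcase [-2.8  0.  -2.9] q [  2.  48.  29.  76. -59.  99.  49.] w 0.0006
```

Request:
{"fn": "carry_out", "kwargs": {"increments": "0 -0.002 0 0 0 0 0; 0 0 -0.003 0 0 0 0; 0 0 -0.003 0 0 0 0; 0 0 -0.003 0 0 0 0; 0 0 -0.003 0 0 0 0; 0 0 0 0 0 0 0"}}

```text
time_s: 12.85
tool_pos: [0.6735, -0.0622, 0.1331]
tool_rot: [179.4, -49.8, 99.9]
force: [0.2, -1.0, -1.3]
grip_width: 0.0003
```

Run:
```python
from lid import *
st()
```

```text
t 12.85 tcp [ 0.6735 -0.0622  0.1331] rot [179.4 -49.8  99.9] tipcase mm [-117.8  -54.3   87.9] Fcase [-1.  -0.  -1.3] q [  1.  47.  29.  78. -58.  99.  50.] w 0.0003
```

Request:
{"fn": "carry_out", "kwargs": {"increments": "0 0 -0.002 0 0 0 0; 0 0 -0.002 0 0 0 0; 0 0 -0.002 0 0 0 0; 0 0 -0.002 0 0 0 0; 0 0 0 0 0 0 0"}}

```text
time_s: 13.48
tool_pos: [0.6652, -0.0636, 0.1331]
tool_rot: [179.4, -49.8, 99.9]
force: [-0.5, -0.5, -0.4]
grip_width: 0.0003
```

Run:
```python
from lid import *
st()
```

```text
t 13.47 tcp [ 0.6652 -0.0636  0.1331] rot [179.4 -49.8  99.9] tipcase mm [-118.   -45.9   88. ] Fcase [-0.4  0.6 -0.4] q [  1.  46.  29.  79. -58.  99.  51.] w 0.0003
```

Request:
{"fn": "carry_out", "kwargs": {"increments": "0 0 -0.002 0 0 0 0; 0 0 -0.002 0 0 0 0; 0 0 -0.002 0 0 0 0; 0 0 -0.002 0 0 0 0; 0 0 0 0 0 0 0"}}

```text
time_s: 14.1
tool_pos: [0.6567, -0.065, 0.1331]
tool_rot: [179.4, -49.8, 99.9]
force: [0.4, -0.6, -1.1]
grip_width: 0.0004
```

Run:
```python
from lid import *
st()
```

```text
t 14.1 tcp [ 0.6567 -0.065   0.1331] rot [179.4 -49.8  99.9] tipcase mm [-118.   -37.3   88. ] Fcase [-0.6 -0.3 -1.1] q [  1.  46.  30.  80. -57.  98.  52.] w 0.0004
```

Request:
{"fn": "carry_out", "kwargs": {"increments": "0 0 -0.002 0 0 0 0; 0 0 -0.002 0 0 0 0; 0 0 -0.002 0 0 0 0; 0 0 -0.002 0 0 0 0; 0 0 0 0 0 0 0"}}

```text
time_s: 14.72
tool_pos: [0.6483, -0.0663, 0.1331]
tool_rot: [179.4, -49.8, 99.9]
force: [0.6, -0.3, -0.8]
grip_width: 0.0005
```

Run:
```python
from lid import *
st()
```

```text
t 14.72 tcp [ 0.6483 -0.0663  0.1331] rot [179.4 -49.8  99.9] tipcase mm [-118.   -28.8   88. ] Fcase [-0.4 -0.6 -0.8] q [  1.  45.  30.  82. -57.  98.  52.] w 0.0005
```

Request:
{"fn": "carry_out", "kwargs": {"increments": "0 0 -0.002 0 0 0 0; 0 0 -0.002 0 0 0 0; 0 0 -0.002 0 0 0 0; 0 0 -0.002 0 0 0 0; 0 0 0 0 0 0 0"}}

```text
time_s: 15.35
tool_pos: [0.6398, -0.0676, 0.1331]
tool_rot: [179.4, -49.8, 99.9]
force: [1.0, -0.9, -0.5]
grip_width: 0.0002
```

Run:
```python
from lid import *
st()
```

```text
t 15.35 tcp [ 0.6398 -0.0676  0.1331] rot [179.4 -49.8  99.9] tipcase mm [-118.   -20.2   88. ] Fcase [-1.1 -0.9 -0.5] q [  1.  44.  30.  83. -57.  98.  53.] w 0.0002
```

Request:
{"fn": "carry_out", "kwargs": {"increments": "0 0 -0.002 0 0 0 0; 0 0 -0.002 0 0 0 0; 0 0 -0.002 0 0 0 0; 0 0 0 0 0 0 0"}}

```text
time_s: 15.85
tool_pos: [0.6346, -0.0685, 0.1332]
tool_rot: [179.2, -49.8, 100.0]
force: [1.7, -1.6, -1.2]
grip_width: 0.0006
```

Run:
```python
from lid import *
st()
```

```text
t 15.85 tcp [ 0.6346 -0.0685  0.1332] rot [179.2 -49.8 100. ] tipcase mm [-118.1  -15.1   88. ] Fcase [-1.9 -1.5 -1.2] q [  1.  44.  30.  84. -56.  98.  54.] w 0.0006
```

Request:
{"fn": "carry_out", "kwargs": {"increments": "0 0 -0.002 0 0 0 0; 0 0 -0.002 0 0 0 0; 0 0 0 0 0 0 0"}}

```text
time_s: 16.23
tool_pos: [0.6326, -0.069, 0.1334]
tool_rot: [178.8, -49.7, 100.2]
force: [2.2, -0.2, -1.2]
grip_width: 0.0005
```

Run:
```python
from lid import *
st()
```

```text
t 16.23 tcp [ 0.6326 -0.069   0.1334] rot [178.8 -49.7 100.2] tipcase mm [-118.4  -13.3   88.1] Fcase [-0.6 -2.1 -1.2] q [  1.  43.  30.  84. -56.  97.  54.] w 0.0005
```

Request:
{"fn": "carry_out", "kwargs": {"increments": "0 0 -0.003 0 0 0 0; 0 0 -0.003 0 0 0 0; 0 0 -0.002 0 0 0 0; 0 0 0 0 0 0 0"}}

```text
time_s: 16.73
tool_pos: [0.629, -0.0696, 0.1336]
tool_rot: [177.9, -49.5, 100.6]
force: [4.0, -0.3, -2.4]
grip_width: 0.0005
```

Run:
```python
from lid import *
st()
```

```text
t 16.73 tcp [ 0.629  -0.0696  0.1336] rot [177.9 -49.5 100.6] tipcase mm [-118.5  -10.4   88.1] Fcase [-0.9 -3.9 -2.4] q [  1.  43.  30.  85. -56.  97.  55.] w 0.0005
```

Request:
{"fn": "carry_out", "kwargs": {"increments": "0 0 -0.003 0 0 0 0; 0 0 -0.003 0 0 0 0; 0 0 -0.003 0 0 0 0; 0 0 0 0 0 0 0"}}

```text
time_s: 17.23
tool_pos: [0.6269, -0.0698, 0.1339]
tool_rot: [176.6, -49.2, 101.2]
force: [5.0, -0.6, -2.2]
grip_width: 0.0004
```

Run:
```python
from lid import *
st()
```

```text
t 17.23 tcp [ 0.6269 -0.0698  0.1339] rot [176.6 -49.2 101.2] tipcase mm [-118.7   -9.4   88.2] Fcase [-1.3 -4.8 -2.2] q [  1.  42.  30.  87. -57.  96.  55.] w 0.0004
```

Run:
```python
from lid import *
go([-118.5,-5,88],49.5,4,0)
```

```text
0 -0.0001 -0.0006 0.0000 0.4 0.1 0.4; 0 -0.0001 -0.0006 0.0000 0.4 0.1 0.4; 0 -0.0001 -0.0006 0.0000 0.4 0.1 0.4; 0 -0.0001 -0.0006 0.0000 0.4 0.1 0.4
```

Request:
{"fn": "carry_out", "kwargs": {"increments": "0 0 -0.002 0 0.8 0 0.6; 0 0 -0.002 0 0.8 0 0.6; 0 0 -0.002 0 0.8 0 0.6; 0 0 0 0 0 0 0"}}

```text
time_s: 17.73
tool_pos: [0.6282, -0.0695, 0.134]
tool_rot: [179.8, -48.9, 98.9]
force: [5.1, -0.7, -2.4]
grip_width: 0.0005
```

Run:
```python
from lid import *
st()
```

```text
t 17.73 tcp [ 0.6282 -0.0695  0.134 ] rot [179.8 -48.9  98.9] tipcase mm [-118.7   -8.9   88. ] Fcase [-1.5 -4.9 -2.4] q [  1.  43.  31.  85. -56.  97.  53.] w 0.0005
```

Request:
{"fn": "carry_out", "kwargs": {"increments": "0 0 -0.0035 0 0.4 0 0.2; 0 0 -0.0035 0 0.4 0 0.2; 0 0 -0.0035 0 0.4 0 0.2; 0 0 -0.0015 0 0 0 0"}}

```text
time_s: 18.23
tool_pos: [0.6264, -0.0695, 0.1344]
tool_rot: [179.8, -48.4, 98.9]
force: [7.5, 0.2, -3.5]
grip_width: 0.0004
```

Run:
```python
from lid import *
st()
```

```text
t 18.23 tcp [ 0.6264 -0.0695  0.1344] rot [179.8 -48.4  98.9] tipcase mm [-118.9   -7.2   88. ] Fcase [-0.9 -7.4 -3.5] q [  0.  42.  31.  86. -56.  96.  53.] w 0.0004
```

Request:
{"fn": "carry_out", "kwargs": {"increments": "0 0.0031 -0.002 -0.0026 0.3 0.3 0.2; 0 0.0031 -0.002 -0.0026 0.3 0.3 0.2; 0 0.0031 -0.002 -0.0026 0.3 0.3 0.2"}}

```text
time_s: 18.6
tool_pos: [0.6253, -0.0714, 0.1386]
tool_rot: [-179.1, -48.4, 97.7]
force: [10.9, 1.8, -12.7]
grip_width: 0.0006
```

Run:
```python
from lid import *
st()
```

```text
t 18.6 tcp [ 0.6253 -0.0714  0.1386] rot [-179.1  -48.4   97.7] tipcase mm [-120.6   -5.5   92.2] Fcase [  0.1 -11.  -12.7] q [  0.  42.  31.  85. -55.  97.  52.] w 0.0006
```

Request:
{"fn": "carry_out", "kwargs": {"increments": "0 -0.0025 0 0.002 -0.3 0 -0.3; 0 -0.0025 0 0.002 -0.3 0 -0.3; 0 0 0 0 0 0 0"}}

```text
time_s: 18.98
tool_pos: [0.6281, -0.0718, 0.1346]
tool_rot: [178.9, -48.4, 99.0]
force: [2.2, -0.1, -2.8]
grip_width: 0.0006
```

Run:
```python
from lid import *
st()
p=read_camera("scene"); im=p["img"].copy()
cv2.imwrite("pics/s8r.png",cv2.resize(im[120:300,200:400],None,fx=3,fy=3))
for th,c in ((0.155,(0,255,255)),):
    P=proj(p,c2w([*q],lidC(th)))
    cv2.polylines(im,[np.round(P[[0,1,3,2]]*1).astype(int)],True,c,1)
cv2.imwrite("pics/s8.png",cv2.resize(im[120:300,200:400],None,fx=3,fy=3))
p=read_camera("wrist"); cv2.imwrite("pics/w8.png",p["img"])
```

```text
t 18.98 tcp [ 0.6281 -0.0718  0.1346] rot [178.9 -48.4  99. ] tipcase mm [-121.5   -9.4   88.2] Fcase [-0.4 -2.1 -2.8] q [  0.  42.  31.  86. -56.  96.  53.] w 0.0006
```

View pics/s8.png

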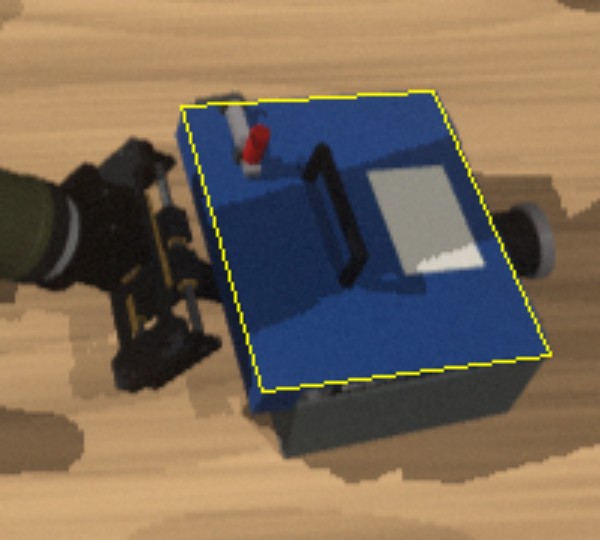

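View pics/w8.png

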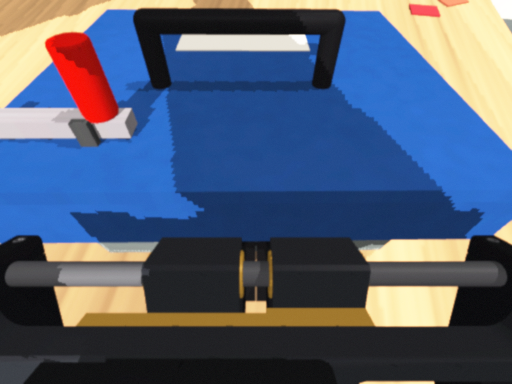

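Request:
{"fn": "carry_out", "kwargs": {"increments": "0 -0.001 -0.0025 0.0015 0.3 0 0; 0 0 -0.003 0.001 0.3 0 0; 0 0 -0.003 0 0.3 0 0; 0 0 0 0 0 0 0"}}

```text
time_s: 19.58
tool_pos: [0.6248, -0.0716, 0.1348]
tool_rot: [178.7, -48.2, 99.5]
force: [7.6, -1.0, -1.7]
grip_width: 0.0011
```

Run:
```python
from lid import *
st()
```

```text
t 19.57 tcp [ 0.6248 -0.0716  0.1348] rot [178.7 -48.2  99.5] tipcase mm [-120.9   -5.9   88.2] Fcase [-2.2 -7.3 -1.7] q [  0.  42.  31.  86. -56.  96.  54.] w 0.0011
```

```bash
cat >> h.py <<'E'
def go2(tip,t,roll,n,op):
    R=toolR(t)*Rn.from_euler('z',roll,degrees=True); T=c2w(q,np.array(tip)/1e3)[0]-R.apply([0,0,.07]); plan(T,R,n,op); return T,R
E
python3 - <<'E'
from lid import *
go2([-121,-18,87],49,0,2,0)
go2([-116,-18,86],49,12,4,0)
E
```

```text
0 -0.0010 0.0065 0.0004 0.4 0.4 0.2; 0 -0.0010 0.0065 0.0004 0.4 0.4 0.2
0 0.0001 0.0033 0.0013 0.2 0.2 3.1; 0 0.0003 0.0033 0.0013 0.2 0.2 3.1; 0 0.0005 0.0032 0.0013 0.2 0.2 3.1; 0 0.0007 0.0032 0.0013 0.2 0.2 3.1
```

Request:
{"fn": "carry_out", "kwargs": {"increments": "0 -0.001 0.0065 0 0.4 0.3 0; 0 -0.001 0.0065 0 0.4 0.3 0; 0 0 0 0.0015 0 0.1 3.1; 0 0 0 0.0015 0 0.1 3.1; 0 0 0 0.0015 0 0.1 3.1; 0 0 0 0.0015 0 0.1 3.1; 0 0 0 0 0 0 0"}}

```text
time_s: 20.45
tool_pos: [0.6325, -0.065, 0.1277]
tool_rot: [-164.6, -47.9, 79.8]
force: [-0.0, -0.5, 1.2]
grip_width: 0.0007
```

Run:
```python
from lid import *
st()
go2([-116,-18,86],49,12,2,0)
```

```text
t 20.45 tcp [ 0.6325 -0.065   0.1277] rot [-164.6  -47.9   79.8] tipcase mm [-114.3  -12.4   82.4] Fcase [-0.5  0.1  1.2] q [ -0.  45.  32.  84. -57.  99.  41.] w 0.0007
0 0.0017 0.0019 -0.0018 -0.5 -0.3 -0.3; 0 0.0017 0.0019 -0.0018 -0.5 -0.3 -0.3
```

Request:
{"fn": "carry_out", "kwargs": {"increments": "0 0.0017 0 -0.0015 -0.3 -0.2 0; 0 0.0017 0 -0.0015 -0.3 -0.2 0; 0 0 -0.002 0 0 0 0; 0 0 0 0 0 0 0"}}

```text
time_s: 20.95
tool_pos: [0.631, -0.0663, 0.1315]
tool_rot: [-165.4, -47.3, 80.0]
force: [1.6, -0.0, -2.0]
grip_width: 0.0005
```

Run:
```python
from lid import *
st()
```

```text
t 20.95 tcp [ 0.631  -0.0663  0.1315] rot [-165.4  -47.3   80. ] tipcase mm [-115.9  -11.3   85.6] Fcase [-0.3 -1.6 -2. ] q [ -1.  44.  32.  85. -57.  98.  41.] w 0.0005
```

Request:
{"fn": "carry_out", "kwargs": {"increments": "0 -0.0005 -0.003 0 0.2 0 0; 0 -0.0005 -0.003 0 0.2 0 0; 0 -0.0005 -0.003 0 0.2 0 0; 0 0 0 0 0 0 0"}}

```text
time_s: 21.45
tool_pos: [0.6285, -0.0667, 0.1321]
tool_rot: [-166.2, -47.3, 80.7]
force: [1.7, -0.2, -2.4]
grip_width: 0.0006
```

Run:
```python
from lid import *
st()
```

```text
t 21.45 tcp [ 0.6285 -0.0667  0.1321] rot [-166.2  -47.3   80.7] tipcase mm [-116.2   -9.1   86. ] Fcase [-0.5 -1.6 -2.4] q [ -1.  43.  32.  85. -57.  97.  41.] w 0.0006
```

Request:
{"fn": "carry_out", "kwargs": {"increments": "0 -0.001 -0.0035 0 0.3 0 0.2; 0 -0.001 -0.0035 0 0.3 0 0.2; 0 -0.001 -0.0035 0 0.3 0 0.2; 0 0 0 0 0 0 0"}}

```text
time_s: 21.95
tool_pos: [0.6272, -0.067, 0.1323]
tool_rot: [-166.6, -47.2, 80.7]
force: [2.5, -1.3, -3.4]
grip_width: 0.001
```

Run:
```python
from lid import *
st()
```

```text
t 21.95 tcp [ 0.6272 -0.067   0.1323] rot [-166.6  -47.2   80.7] tipcase mm [-116.3   -8.2   86.1] Fcase [-1.7 -2.3 -3.4] q [ -1.  43.  32.  86. -57.  97.  42.] w 0.001
```

Request:
{"fn": "carry_out", "kwargs": {"increments": "0 -0.001 -0.004 0 0.4 0 0.2; 0 -0.001 -0.004 0 0.4 0 0.2; 0 -0.001 -0.004 0 0.4 0 0.2"}}

```text
time_s: 22.32
tool_pos: [0.6251, -0.0673, 0.1327]
tool_rot: [-166.7, -47.1, 80.6]
force: [15.6, 1.6, -6.3]
grip_width: 0.0007
```

Run:
```python
from lid import *
st()
```

```text
t 22.32 tcp [ 0.6251 -0.0673  0.1327] rot [-166.7  -47.1   80.6] tipcase mm [-116.4   -6.2   86.3] Fcase [ -0.8 -15.6  -6.3] q [ -1.  43.  33.  86. -57.  97.  42.] w 0.0007
```

Request:
{"fn": "carry_out", "kwargs": {"increments": "0 -0.001 0.0005 0.001 0 0 0; 0 -0.0005 -0.0015 0.0005 0 0 0"}}

```text
time_s: 22.58
tool_pos: [0.6265, -0.0672, 0.1325]
tool_rot: [-167.3, -47.2, 81.0]
force: [7.2, -0.2, -3.8]
grip_width: 0.0005
```

Run:
```python
from lid import *
st()
p=read_camera("scene"); im=p["img"].copy()
P=proj(p,c2w([*q],lidC(.155)))
cv2.polylines(im,[np.round(P[[0,1,3,2]]*1).astype(int)],True,(0,255,255),1)
cv2.imwrite("pics/s9.png",cv2.resize(im[120:300,200:400],None,fx=3,fy=3))
st()
```

```text
t 22.57 tcp [ 0.6265 -0.0672  0.1325] rot [-167.3  -47.2   81. ] tipcase mm [-116.6   -8.1   86.1] Fcase [-1.3 -7.1 -3.8] q [ -1.  43.  33.  86. -57.  97.  42.] w 0.0005
t 22.62 tcp [ 0.6265 -0.0672  0.1325] rot [-167.3  -47.2   80.9] tipcase mm [-116.6   -8.1   86.1] Fcase [-1.9 -6.9 -2.5] q [ -1.  43.  33.  86. -57.  97.  42.] w 0.0005
```

View pics/s9.png

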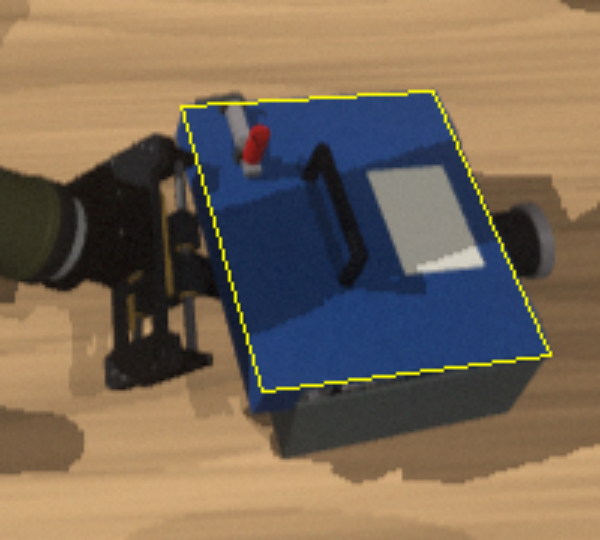

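Request:
{"fn": "carry_out", "kwargs": {"increments": "0 0.0027 -0.0021 -0.0026 0.1 0.1 0.1; 0 0.0027 -0.0021 -0.0026 0.1 0.1 0.1; 0 0.0027 -0.0021 -0.0026 0.1 0.1 0.1"}}

```text
time_s: 23.0
tool_pos: [0.6255, -0.0693, 0.1387]
tool_rot: [-167.3, -46.7, 80.4]
force: [8.9, 1.1, -12.4]
grip_width: 0.0005
```

Run:
```python
from lid import *
st()
```

```text
t 23.0 tcp [ 0.6255 -0.0693  0.1387] rot [-167.3  -46.7   80.4] tipcase mm [-118.8   -7.2   91.9] Fcase [ -0.3  -8.9 -12.4] q [ -1.  42.  33.  86. -57.  97.  41.] w 0.0005
```

Request:
{"fn": "carry_out", "kwargs": {"increments": "0 0.0027 -0.002 -0.0026 0.1 0.2 0.1; 0 0.0027 -0.002 -0.0026 0.1 0.2 0.1"}}

```text
time_s: 23.25
tool_pos: [0.6251, -0.0705, 0.1423]
tool_rot: [-167.2, -46.6, 80.0]
force: [8.3, -0.3, -11.2]
grip_width: 0.0007
```

Run:
```python
from lid import *
st()
p=read_camera("scene"); im=p["img"].copy()
P=proj(p,c2w([*q],lidC(.155)))
cv2.polylines(im,[np.round(P[[0,1,3,2]]*1).astype(int)],True,(0,255,255),1)
cv2.imwrite("pics/s10.png",cv2.resize(im[120:300,200:400],None,fx=3,fy=3))
```

```text
t 23.25 tcp [ 0.6251 -0.0705  0.1423] rot [-167.2  -46.6   80. ] tipcase mm [-120.    -6.9   95.4] Fcase [ -1.6  -8.1 -11.2] q [ -1.  41.  33.  87. -57.  97.  41.] w 0.0007
```

View pics/s10.png

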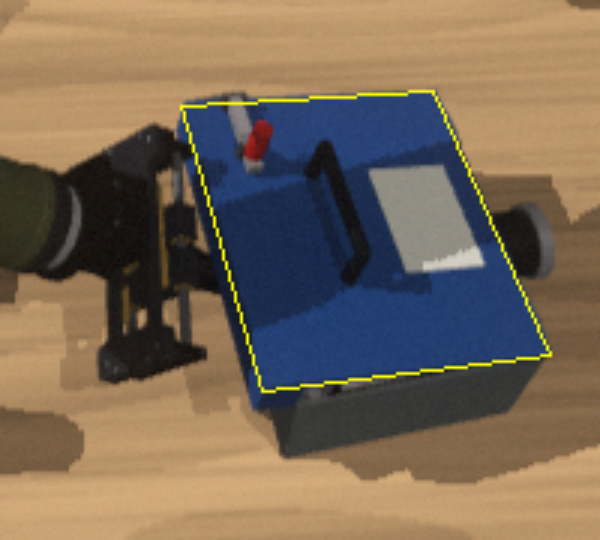

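Request:
{"fn": "carry_out", "kwargs": {"increments": "0 0.003 -0.002 -0.0026 0.1 0.3 0.1; 0 0.003 -0.002 -0.0026 0.1 0.3 0.1; 0 0.003 -0.002 -0.0026 0.1 0.3 0.1"}}

```text
time_s: 23.68
tool_pos: [0.6241, -0.0719, 0.1491]
tool_rot: [-166.9, -46.8, 79.2]
force: [8.8, 1.4, -11.2]
grip_width: 0.0005
```

Run:
```python
from lid import *
st()
```

```text
t 23.68 tcp [ 0.6241 -0.0719  0.1491] rot [-166.9  -46.8   79.2] tipcase mm [-121.2   -6.1  102.4] Fcase [  0.   -8.9 -11.2] q [ -1.  41.  33.  87. -57.  97.  40.] w 0.0005
```

Request:
{"fn": "carry_out", "kwargs": {"increments": "0 0.0035 -0.002 -0.002 0.1 0.3 0.1; 0 0.0035 -0.002 -0.002 0.1 0.3 0.1; 0 0.0035 -0.002 -0.002 0.1 0.3 0.1"}}

```text
time_s: 24.05
tool_pos: [0.6235, -0.0714, 0.1558]
tool_rot: [-166.8, -46.9, 78.4]
force: [8.6, -0.5, -11.4]
grip_width: 0.0004
```

Run:
```python
from lid import *
st()
p=read_camera("scene"); im=p["img"].copy()
P=proj(p,c2w([*q],lidC(.155)))
cv2.polylines(im,[np.round(P[[0,1,3,2]]*1).astype(int)],True,(0,255,255),1)
cv2.imwrite("pics/s11.png",cv2.resize(im[120:300,200:400],None,fx=3,fy=3))
```

```text
t 24.05 tcp [ 0.6235 -0.0714  0.1558] rot [-166.8  -46.9   78.4] tipcase mm [-120.4   -6.2  109.3] Fcase [ -1.8  -8.4 -11.4] q [ -1.  40.  33.  87. -57.  97.  39.] w 0.0004
```

View pics/s11.png

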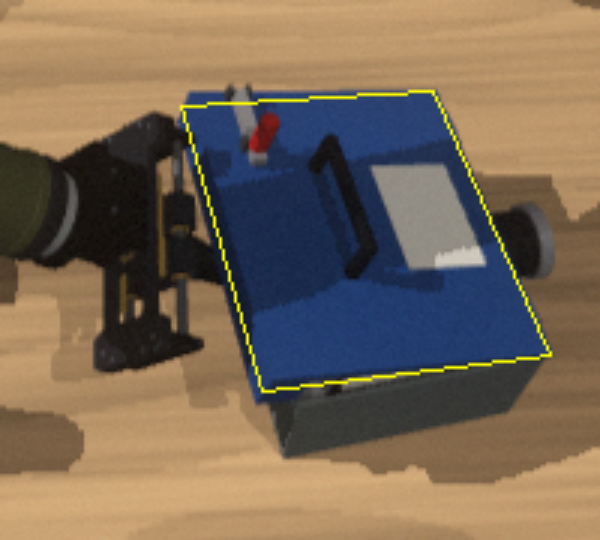

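Request:
{"fn": "carry_out", "kwargs": {"increments": "0 0.0035 -0.0018 -0.003 0.1 0.3 0.1; 0 0.0035 -0.0018 -0.003 0.1 0.3 0.1; 0 0.0035 -0.0015 -0.003 0.1 0.3 0.1; 0 0.0038 -0.0008 -0.003 0 0.3 0; 0 0.0038 -0.0008 -0.003 0 0.3 0; 0 0.0038 -0.0008 -0.003 0 0.3 0"}}

```text
time_s: 24.85
tool_pos: [0.6215, -0.0697, 0.1788]
tool_rot: [-165.6, -48.2, 77.1]
force: [3.1, -1.3, -7.8]
grip_width: 0.0004
```

Run:
```python
from lid import *
st()
p=read_camera("scene"); im=p["img"].copy()
for th in (.155,.3):
  P=proj(p,c2w([*q],lidC(th)))
  cv2.polylines(im,[np.round(P[[0,1,3,2]]*1).astype(int)],True,(0,255,255),1)
cv2.imwrite("pics/s12.png",cv2.resize(im[120:300,200:400],None,fx=3,fy=3))
```

```text
t 24.85 tcp [ 0.6215 -0.0697  0.1788] rot [-165.6  -48.2   77.1] tipcase mm [-117.3   -4.6  133.6] Fcase [-1.7 -2.9 -7.8] q [ -1.  39.  34.  87. -57.  99.  38.] w 0.0004
```

View pics/s12.png

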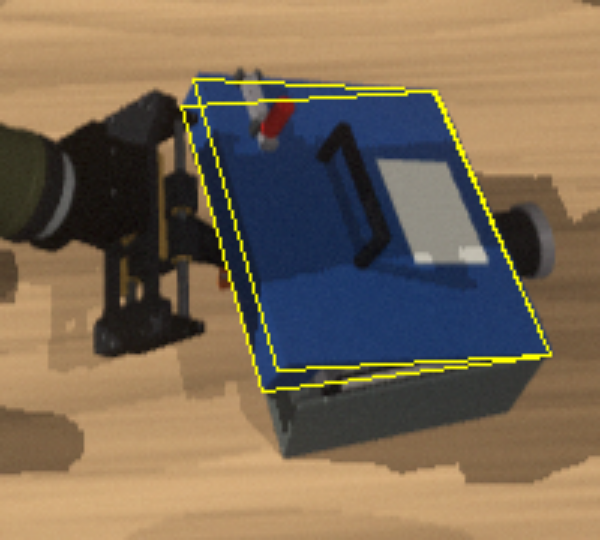

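Run:
```python
from lid import *
o=get_obs(); R=Rt(o["tool_rot"]); M=Rn.from_euler('z',q[2])
lip=lambda t: np.array([.1-.232*np.cos(t)-.032*np.sin(t),0,.112-.032*np.cos(t)+.232*np.sin(t)])
Rt0=toolR(49)
n=12; ths=np.linspace(.33,1.15,n+1)
for i in range(n):
    d=M.apply(lip(ths[i+1])-lip(ths[i])); rv=(Rt0*R.inv()).as_rotvec()/(n-i)
    # keep tip fixed under rotation: tcp shift
    tipo=R.apply([0,0,.07]); Rn2=Rn.from_rotvec(rv)*R; d=d-(Rn2.apply([0,0,.07])-tipo)
    print("0",*(f"{v:.4f}" for v in R.inv().apply(d)),*(f"{v:.1f}" for v in np.degrees(R.inv().apply(rv))),end="; ")
    R=Rn2
```

```text
0 0.0140 -0.0030 -0.0073 0.2 -0.1 -1.2; 0 0.0145 -0.0029 -0.0063 0.2 -0.1 -1.2; 0 0.0149 -0.0028 -0.0053 0.2 -0.1 -1.2; 0 0.0153 -0.0026 -0.0043 0.2 -0.1 -1.2; 0 0.0156 -0.0023 -0.0033 0.2 -0.1 -1.2; 0 0.0158 -0.0021 -0.0022 0.2 -0.1 -1.2; 0 0.0159 -0.0018 -0.0011 0.2 -0.1 -1.2; 0 0.0160 -0.0015 -0.0001 0.2 -0.1 -1.2; 0 0.0160 -0.0011 0.0010 0.2 -0.1 -1.2; 0 0.0159 -0.0008 0.0021 0.2 -0.1 -1.2; 0 0.0158 -0.0005 0.0031 0.2 -0.1 -1.2; 0 0.0155 -0.0001 0.0042 0.2 -0.1 -1.2;
```

Request:
{"fn": "carry_out", "kwargs": {"increments": "0 0.014 -0.003 -0.0073 0.2 -0.1 -1.2; 0 0.0145 -0.003 -0.0063 0.2 -0.1 -1.2; 0 0.015 -0.003 -0.0053 0.2 -0.1 -1.2; 0 0.0153 -0.0026 -0.0043 0.2 -0.1 -1.2; 0 0.0156 -0.0023 -0.0033 0.2 -0.1 -1.2"}}

```text
time_s: 25.52
tool_pos: [0.6166, -0.0405, 0.2592]
tool_rot: [-171.7, -48.9, 86.6]
force: [2.6, -0.7, -8.2]
grip_width: 0.0003
```

Run:
```python
from lid import *
st()
p=read_camera("scene"); im=p["img"].copy()
for th in (.6,.7):
  P=proj(p,c2w([*q],lidC(th)))
  cv2.polylines(im,[np.round(P[[0,1,3,2]]*1).astype(int)],True,(0,255,255),1)
cv2.imwrite("pics/s13.png",cv2.resize(im[100:300,180:400],None,fx=3,fy=3))
```

```text
t 25.52 tcp [ 0.6166 -0.0405  0.2592] rot [-171.7  -48.9   86.6] tipcase mm [-87.9  -2.9 213.7] Fcase [-1.1 -2.4 -8.2] q [ -4.  32.  34.  85. -55. 102.  37.] w 0.0003
```

View pics/s13.png

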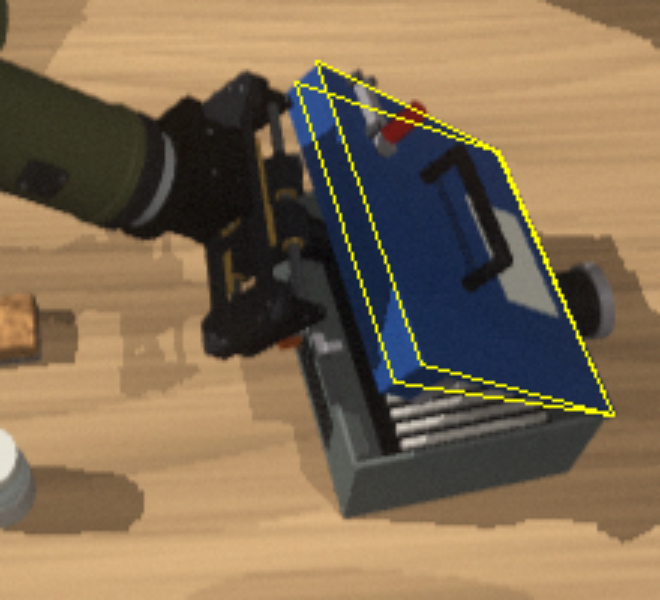

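The lid's front edge is at about 0.7 rad and the filter is showing. Continue along the arc.

Request:
{"fn": "carry_out", "kwargs": {"increments": "0 0.0158 -0.002 -0.0022 0.2 -0.1 -1.2; 0 0.016 -0.0018 -0.001 0.2 -0.1 -1.2; 0 0.016 -0.0015 0 0.2 -0.1 -1.2; 0 0.016 -0.001 0.001 0.2 -0.1 -1.2; 0 0.016 -0.0008 0.002 0.2 -0.1 -1.2; 0 0.0158 -0.0005 0.003 0.2 -0.1 -1.2; 0 0 0 0 0 0 0"}}

```text
time_s: 26.45
tool_pos: [0.6052, 0.0306, 0.3375]
tool_rot: [-179.4, -48.9, 98.8]
force: [0.4, -0.6, -1.6]
grip_width: 0.0006
```

Run:
```python
from lid import *
st()
p=read_camera("scene"); im=p["img"].copy()
for th in (1.,1.2):
  P=proj(p,c2w([*q],lidC(th)))
  cv2.polylines(im,[np.round(P[[0,1,3,2]]*1).astype(int)],True,(0,255,255),1)
cv2.imwrite("pics/s14.png",cv2.resize(im[100:300,180:400],None,fx=3,fy=3))
```

```text
t 26.45 tcp [0.6052 0.0306 0.3375] rot [-179.4  -48.9   98.8] tipcase mm [-16.3  -0.8 291.5] Fcase [-0.7 -0.3 -1.6] q [-10.  25.  32.  85. -54. 103.  34.] w 0.0006
```

View pics/s14.png

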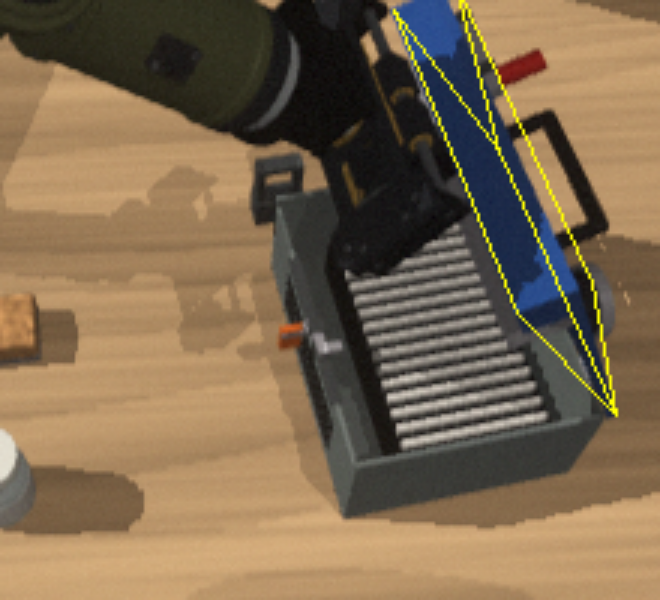

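Request:
{"fn": "carry_out", "kwargs": {"increments": "0 -0.008 0 0 0 0 0; 0 -0.004 0 -0.015 0 0 0; 0 0 0 -0.03 0 0 0; 0 0 0 -0.04 0 0 0; 0 0 0 -0.04 0 0 0; 0 0 0 -0.04 0 0 0; 0 0 0 0 0 0 0"}}

```text
time_s: 27.38
tool_pos: [0.627, -0.1123, 0.4427]
tool_rot: [-179.5, -49.2, 98.5]
force: [0.0, -0.0, -0.0]
grip_width: 0.0005
```

Run:
```python
from lid import *
st()
p=read_camera("scene"); im=p["img"].copy()
for th in (1.,1.1,1.2):
  P=proj(p,c2w([*q],lidC(th)))
  cv2.polylines(im,[np.round(P[[0,1,3,2]]*1).astype(int)],True,(0,255,255),1)
cv2.imwrite("pics/s15.png",cv2.resize(im[80:300,40:400],None,fx=2.2,fy=2.2))
p=read_camera("top"); cv2.imwrite("pics/t15.png",p["img"])
```

```text
t 27.38 tcp [ 0.627  -0.1123  0.4427] rot [-179.5  -49.2   98.5] tipcase mm [-160.6   -0.5  397. ] Fcase [-0. -0. -0.] q [ 12.  30.  21.  63. -51. 118.  30.] w 0.0005
```

View pics/s15.png

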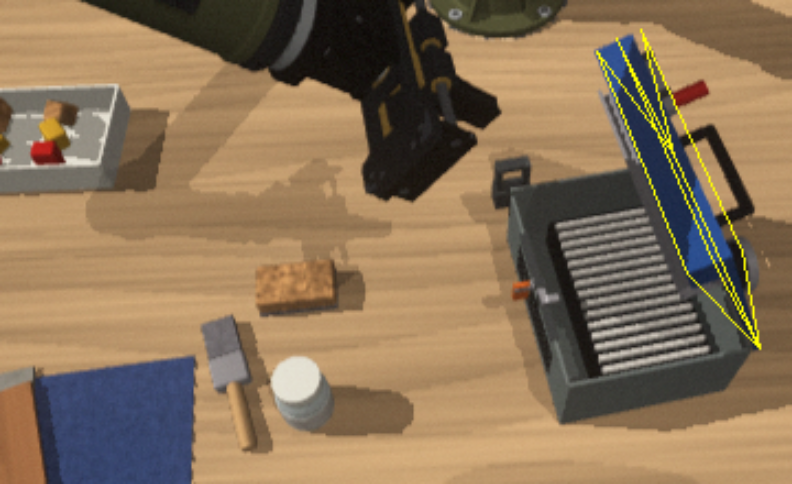

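View pics/t15.png

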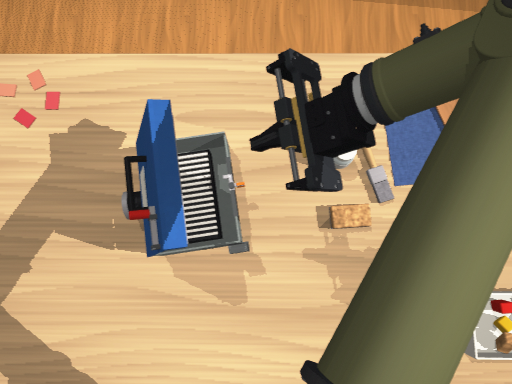

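Run:
```python
from lid import *
o=get_obs(); print(o["qpos"].round(2),o["joint_velocities"].round(2))
for n in ("glue_jar","sanding_block"):
    p=read_camera("scene"); m=masks_of(n,p); print(n,m[0]["confidence"],m[0]["bbox"])
```

```text
[ 11.49  30.37  21.31  63.61 -51.48 117.66  29.7 ] [-3.74  0.28  0.91  2.   -0.29  0.07  0.02]
glue_jar 0.79 [164.1, 244.3, 192.1, 276.2]
sanding_block 0.75 [156.0, 195.7, 193.0, 220.4]
```

Request:
{"fn": "carry_out", "kwargs": {"increments": "0 0 0 0 0 -4 0; 0 0 0 0 0 -4 0; 0 0 0 0 0 0 0"}}

```text
time_s: 28.05
tool_pos: [0.6269, -0.0995, 0.4376]
tool_rot: [-178.7, -41.4, 99.0]
force: [0.6, -0.1, -0.0]
grip_width: 0.0
```

Run:
```python
from lid import *
o=get_obs(); print(o["qpos"].round(2),o["joint_velocities"].round(2))
import pickle
ps=pickle.load(open("ps0.pkl","rb")); p=read_camera("scene")
d=cv2.absdiff(ps["scene"]["img"],p["img"])[190:290,120:210]; print("bystander area diff",d.mean(), (d.max(2)>60).sum())
st()
```

```text
[  7.55  28.04  22.69  64.07 -44.83 114.3   29.81] [ 0.01  0.72 -0.47  1.17  0.37 -0.13 -0.24]
bystander area diff 23.12851851851852 0
t 28.1 tcp [ 0.6269 -0.0998  0.437 ] rot [-178.6  -41.4   98.9] tipcase mm [-155.    -0.9  384.5] Fcase [ 1.1  0.2 -0.4] q [  8.  28.  23.  64. -45. 114.  30.] w 0.0001
```

Run:
```python
from cell import *
print(sign_off())
```

```text
the job is handed in; nothing more can be done
None
```

The dust box is open: the lid stands by itself at about 1.1 rad, past half way to upright, the filter shows, and the job is handed in at 28 s. I drew the bolt 27 mm and lifted the lid by its lip until the hidden catch held it. Then I felt out the tab near case y = 0, pushed it left while raising the lip past the catch, and carried the lid up its arc.

**Last checks:**
- With the arm withdrawn, the pictures showed the lid standing and nothing being touched.
- The jar and the sanding block were where they started. I checked the brush only by eye.
- The tab looked straight.

**What did not go cleanly:**
- **Tab force:** one push peaked at 15.6 N sideways, measured at the wrist. That is just over the 15 N bending limit. Some of it was probably friction against the lip, but I cannot say the tab itself stayed below 15 N. I backed off to about 7 N before lifting.
- **First release attempt:** the first try at pushing the tab and lifting did not free the lid. I rolled the fingers about 12° to push lower on the tab, and that worked.
- **Joint 6:** it read 117.66° while retracting, exactly at its limit. I turned it back to 114.3° before handing in.

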